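# Press the proud specimen home in the polishing holder

### The job

Six resin-mounted specimens are being levelled in the polishing holder before their clamp screws are tightened, and one of them still stands higher than the rest. Press on top of that specimen gently with the fingertips until it sits fully home on the loading plate under the holder, then withdraw. Do not grip or lift it, touch none of the other five specimens, and leave the things lying round the holder where they are.

Things in the scene. Friction and masses are not known exactly. Their poses are not given: they have to be found in the camera images.
- raised_top (a point): Centre of the flat upper face of the one specimen that stands too high: a plain black resin cylinder, 30 mm across and 18 mm thick, upright in a bore of the specimen holder, its upper face 7 to 12 mm above the upper faces of the other five. The point moves with it; when it is fully home the point is 30 mm above the worktop. Its frame stays upright (z up).
- raised_slide (a joint): How far (m) the raised specimen still stands above home: 0 is fully home on the loading plate, where it meets a hard stop; 0.006 to 0.009 at the start. It moves straight up and down in its bore and stays where it is left; pushing it down takes about 3 N plus 1 N for each 10 mm/s of speed.
- raised: The raised specimen itself (same cylinder as raised_top; its origin is the centre of its lower, ground face, and its own z axis points down).
- holder: Polishing-machine specimen holder: aluminium disc 166 mm across, 9 mm thick, fixed on the loading plate at any angle; origin at its underside's centre, 14 mm above the worktop, upper face at 23 mm. Six bores on a 55 mm radius, 60 degrees apart, each with a specimen; the raised one is on its +x axis. The hub (41 mm across) rises 6.5 mm above the disc; clamp screws stick out of the rim.
- loading_plate: Round steel plate, 188 mm across and 12 mm thick, under the holder, origin at the centre of its underside, on the worktop. It does not move. Specimens that are home rest on its upper face. On its left, clear of it, a tall hardness tester stands on the worktop (right flank at y = 0.17, front at x = 0.47): bring the arm round in front of it; a monitor stands beyond the plate.
- hex_key: Small black L-shaped hex key, 28 x 98 x 6 mm, lying loose, long arm roughly along x, on the right of the loading plate; origin at the centre of its underside.
- cleaner: Small white bottle with a blue cap, 35 mm across and 98 mm tall, standing loose on the left of the loading plate; origin at the centre of its underside.
- waiting_mount: Larger black specimen, 40 mm across and 21 mm tall, standing loose beyond the plate on the right; origin at the centre of its underside.
- loupe: Folding loupe, 26 x 37 x 16 mm, lying loose beyond the plate on the left; origin at the centre of its underside.
- specimen_1: One of the five specimens that are already home: black resin cylinder 30 mm across, 15 mm thick, in the bore 60 degrees anticlockwise (from above) from the raised one, 55 mm from the holder's centre; upper face 27 mm above the worktop. Origin at the centre of its lower face, on the loading plate (its own z axis points down).
- specimen_2: One of the five specimens that are already home: black resin cylinder 30 mm across, 16 mm thick, in the bore 120 degrees anticlockwise (from above) from the raised one, 55 mm from the holder's centre; upper face 28 mm above the worktop. Origin at the centre of its lower face, on the loading plate (its own z axis points down).
- specimen_3: One of the five specimens that are already home: black resin cylinder 30 mm across, 17 mm thick, in the bore 180 degrees anticlockwise (from above) from the raised one, 55 mm from the holder's centre; upper face 29 mm above the worktop. Origin at the centre of its lower face, on the loading plate (its own z axis points down).
- specimen_4: One of the five specimens that are already home: black resin cylinder 30 mm across, 15 mm thick, in the bore 240 degrees anticlockwise (from above) from the raised one, 55 mm from the holder's centre; upper face 27 mm above the worktop. Origin at the centre of its lower face, on the loading plate (its own z axis points down).
- specimen_5: One of the five specimens that are already home: black resin cylinder 30 mm across, 16 mm thick, in the bore 300 degrees anticlockwise (from above) from the raised one, 55 mm from the holder's centre; upper face 28 mm above the worktop. Origin at the centre of its lower face, on the loading plate (its own z axis points down).

How it is judged:
On the way, in this order (a step that is already met when the one before it is completed fails the run):
1. the fingertips bear on the raised specimen while it still stands proud (contact force between the fingers and raised above 1 N and value of joint raised_slide above 0.0015 m).
2. the specimen is pressed home (value of joint raised_slide below 0.0012 m), for 0.2 s.
At the end, for the whole second after the job is handed in: The raised specimen is within 1.2 mm of home, the other five specimens within 1.5 mm of where they were, and the loose things beside the holder within 10 mm of where they were (value of joint raised_slide below 0.0012 m and distance of each of specimen_1, specimen_2, specimen_3, specimen_4, specimen_5 from where it was at the start of the episode below 0.0015 m and distance of each of hex_key, cleaner, waiting_mount, loupe from where it was at the start of the episode below 0.01 m); the robot touches nothing.
It fails at once if another specimen is touched (more than 1 N) (contact force between any of the fingers, the arm and specimen_1 above 1 N or contact force between any of the fingers, the arm and specimen_2 above 1 N or contact force between any of the fingers, the arm and specimen_3 above 1 N or contact force between any of the fingers, the arm and specimen_4 above 1 N or contact force between any of the fingers, the arm and specimen_5 above 1 N).
It fails at once if the raised specimen is gripped at its sides, or pulled up more than 2 mm above its highest start ((horizontal distance between the grasp point and raised_top below 0.03 m and z of the grasp point in the frame of raised_top below 0.01 m) or value of joint raised_slide above 0.011 m).
It fails at once if the arm or the gripper's body, not the fingertips, presses on the raised specimen (contact force between the arm and raised above 1 N).
It fails at once if the specimen is struck or rammed rather than pressed gently (more than 100 N) (contact force between the fingers and raised above 100 N).
It fails at once if a loose thing beside the holder is moved more than 10 mm (distance of any of hex_key, cleaner, waiting_mount, loupe from where it was at the start of the episode above 0.01 m).
It also fails if it takes over 32 s, if anything falls off the work surface, if the arm or the gripper's body presses on something with over 40 N, if the wrist force passes 120 N, or if a joint passes its speed limit or range.

### The arm

A 6-joint arm with a two-finger parallel gripper is mounted at the origin on a cart in front of the work surface, level with it; the furniture and walls round the work are solid. World frame = base frame: x ahead of the robot, y to its left, z up, the work surface at z = 0. Lengths are in m, angles in rad, forces in N, time in s.
With the tool pointing down it reaches from about 0.35 to 0.725 m from the base axis. Payload 4.3 kg.
Tool frame: the origin (TCP) lies midway between the tips of the shut fingers; the grasp point (between the pads) lies 19 mm behind it (tcp_to_grasp is the distance from the TCP to the grasp point, in m); z points along the fingers, y is the line along which they close (so a half turn about z gives the same grasp; the last joint's range is limited). The gripper opens to 85 mm and grips with 20 to 120 N. Pads are 22 mm wide; open, the fingers measure 114 mm over their backs; the gripper's body (76 mm by 85 mm) begins 54 mm behind the grasp point. The pads swing forward as they close: fully open they stand 13 mm farther back than shut.
Start: joints at [1.225, 0.377, 0.081, 1.274, 0, 1.46], TCP at [0.134, 0.559, 0.203] pointing down, gripper open.
Joint ranges: [-2.72, 2.72], [-0.84, 1.66], [-1.02, 1.22], [-1.77, 2.12], [-1.37, 1.28], [-3.14, 3.14]. Speed limits (rad/s): [2.57, 2.57, 3.14, 3.14, 3.14, 3.14].

### API

Orientations are given as a rotation vector (axis times angle).
In Python, from plant import observe, read_camera, close_job, outline_of, place_of, tcp_to_grasp gives the robot as it stands.
- The arm moves only by the tool jog_arm, never from a script. Its argument "steps" is a list of rows, each a list of 5 numbers: the finger opening in mm, from 0 to 85.4, then the shift along the tool's x, y, z in mm, then the turn about the tool's z in rad. A call has 1 to 5 rows; each row is the pose to reach, as a shift and turn from the pose commanded when the call began, along the tool's axes at that moment; what a row does not reach only later rows make up. A row lasts 1/8 s, in which the tool goes at most 62.5 mm and 10.7 degrees, less where a joint would pass 70% of its speed; a pose out of reach is approached as far as the arm can. A call with a gripper value outside its range is refused whole. The fingers move at their own pace and stop on an object; the grip force is fixed at half the most. Time passes only in rows, so rows that repeat a pose let the fingers close. It gives the time, the measured TCP pose, the force, the opening and the grip force at its end, in the units of the state.
- observe(): the state, without advancing time (a new reading comes with each control period).
- read_camera(name): name is "side" or "top" or "wrist"; returns a dict with "img" (420x560x3 uint8, blue, green, red), "z_map" (420x560 float32, m along the optical axis (not along the pixel's ray), 0 where there is no reading), "fx", "fy", "cx", "cy" (pixels), "k1" (the pictures are not rectified: a ray, as slopes to the right and down, at radius r is drawn at 1 + k1 r^2 times it, then the intrinsics apply), "R" (3x3) and "t" (3): a world point X has camera coordinates R X + t. Camera axes: x right, y down, z forward; pixel columns grow to the right and rows downward; lengths in m; the calibration is good to about 2 mm. A picture is of the moment at which its call begins.
- close_job(): hands the job in; it is judged then, once.
Trained networks look in the newest picture that a camera, given by its name, has taken for a name from the list of things; names that differ only in an ending like _2 or _b are one class to them, and where a whole thing is asked for, a point or a joint stands for the part that bears it (a point fixed in the world has none). Each returns a list of dicts, best first, with "conf" (0 to 1); they miss things now and then, are a little off and sometimes report something else, mostly with a low value. They report only what shows in the picture. A call takes as long as a camera call.
- outline_of(camera, name): "mask" (420x560 bool, what is visible of it) and "pixel" ([column, row] in pixels, amid what is visible of it).
- place_of(camera, name): "pixel" ([column, row] in pixels: a listed point, or the origin of a listed thing).
The state is a dict: "time_s": time; "qpos": joint angles; "qvel": joint speeds; "effort": joint torques, N m; "position": TCP position; "tcp_rot": TCP orientation; "wrist_force": force on the tool from outside, world axes, zero at the start; "torque": the same for the moment, N m; "grip_width": opening from 0.0 (shut) to 1.0 (fully open); "gripper_force": force on a finger pad.
Only numpy, scipy, OpenCV 4.12 (cv2) and the standard library are available. Lean on these libraries where they do the work, as an engineer would, in place of code of your own. Each camera call takes 0.05 s, during which the arm holds its last target. There are 200 camera calls.

## Working session

There is one attempt and no reset: what is moved stays moved. The work goes in short steps, Python scripts to look and compute and a tool call to move; the robot and the scene stay as the last step left them, time stands still between calls to the robot, and variables do not carry over. Pictures are saved under pics/ and viewed, at most 10 in all, crops included, and the job is handed in when it is done.

Besides the shell and the picture viewer there is one more tool, called after "Call:" in YAML: its name, and indented under it one key for each argument. jog_arm: Moves the arm, as the interface text tells. Its arguments: {"type":"object","properties":{"steps":{"type":"array"}},"required":["steps"]}

```bash
mkdir -p pics
cat > h.py <<'E'
import numpy as np, cv2
from plant import *
def pix2world(c,px,z=None,depth=None):
    K=np.array([[c['fx'],0,c['cx']],[0,c['fy'],c['cy']],[0,0,1.]])
    d=((np.array(px,float)-[c['cx'],c['cy']])/[c['fx'],c['fy']])
    u=d.copy()
    for _ in range(20): u=d/(1+c['k1']*(u@u))
    R=np.array(c['R']);t=np.array(c['t'])
    ray=R.T@np.array([u[0],u[1],1.]);o=-R.T@t
    s=depth if depth is not None else (z-o[2])/ray[2]
    return o+s*ray
def zat(c,px,r=2):
    x,y=map(int,np.round(px));p=c['z_map'][max(y-r,0):y+r+1,max(x-r,0):x+r+1];p=p[p>0]
    return float(np.median(p)) if p.size else None
E
python3 - <<'E'
from h import *
s=observe();print(s['position'],s['tcp_rot'],s['time_s'],tcp_to_grasp)
for n in('top','side'):
    c=read_camera(n);cv2.imwrite(f'pics/{n}1.png',c['img'])
    for k in('raised_top','holder','specimen_1','loading_plate','cleaner','hex_key','loupe','waiting_mount'):
        for d in place_of(n,k)[:6]:
            z=zat(c,d['pixel']);print(n,k,round(d['conf'],2),np.round(d['pixel'],1),np.round(pix2world(c,d['pixel'],depth=z),4) if z else None)
E
```

```text
[0.1340611  0.55840964 0.20202506] [-0.36946857 -3.11929875  0.00322334] 0.0 0.0187
top holder 0.93 [301.7 232.2] [ 0.543  -0.1103  0.0308]
top holder 0.41 [234.7 236.9] [0.5299 0.0168 0.0961]
top specimen_1 0.71 [333.3 227.7] [ 0.551  -0.1741  0.029 ]
top specimen_1 0.71 [315.3 205.7] [ 0.5962 -0.1393  0.0295]
top specimen_1 0.61 [292.3 253.5] [ 0.5011 -0.0907  0.0303]
top specimen_1 0.58 [282.6 208.1] [ 0.5922 -0.0732  0.031 ]
top specimen_1 0.58 [274.2 233.4] [ 0.5418 -0.0554  0.0284]
top cleaner 0.59 [234.2 233.6] [0.5357 0.0175 0.0989]
top hex_key 0.7 [366.1 231.6] [ 0.5446 -0.2454  0.0011]
top loupe 0.69 [248.9 196.5] [ 0.6198 -0.0045  0.017 ]
top waiting_mount 0.55 [346.2 182.5] [ 0.6445 -0.2052  0.0229]
side raised_top 0.5 [258.4 278.4] [ 0.4967 -0.146   0.0368]
side holder 0.81 [274.  256.9] [ 0.5422 -0.1173  0.03  ]
side specimen_1 0.77 [244.9 255. ] [ 0.4968 -0.0888  0.0289]
side specimen_1 0.66 [288.1 276.8] [ 0.5471 -0.1629  0.0265]
side specimen_1 0.65 [284.4 230. ] [ 0.5863 -0.0747  0.0298]
side specimen_1 0.64 [259.6 233.2] [ 0.5417 -0.0583  0.0278]
side specimen_1 0.54 [302.5 253.3] [ 0.593  -0.1336  0.0278]
side cleaner 0.66 [243.6 210.4] [0.5378 0.0055 0.0241]
side hex_key 0.59 [305.8 324.6] [ 5.382e-01 -2.461e-01 -5.000e-04]
side hex_key 0.44 [288.2 231.5] [ 0.591  -0.0812  0.0304]
side hex_key 0.41 [282.1 206.4] [ 0.6131 -0.0148  0.0145]
side loupe 0.54 [284.3 206.5] [ 0.6168 -0.0173  0.0148]
side waiting_mount 0.82 [352.1 280.3] [ 0.6474 -0.2191  0.0208]
```

View pictures.

Run:
```python
import cv2,numpy as np
a=cv2.imread('pics/top1.png')[140:300,190:410];b=cv2.imread('pics/side1.png')[170:360,190:400]
a=cv2.resize(a,None,fx=1.8,fy=1.8,interpolation=2);a=cv2.resize(a,(396,300));b=cv2.resize(b,(400,300))
cv2.imwrite('pics/ab.png',np.hstack([a,b]))
```

```text
(no output)
```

View pics/ab.png

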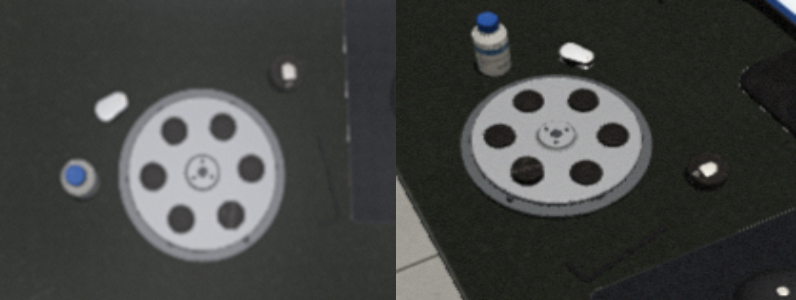

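View pics/top1.png

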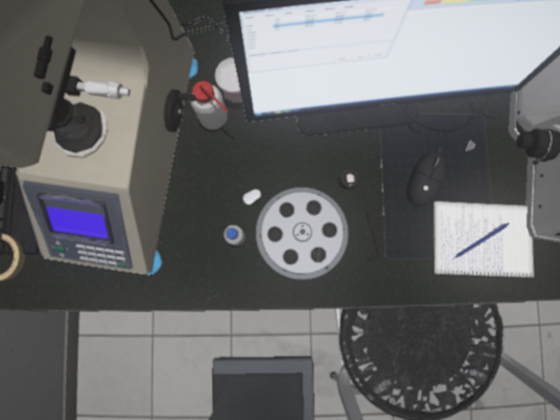

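The top picture shows the holder at about (302, 232). The raised specimen is at about (318, 254), the bottom-right bore, and agrees with the side camera's estimate of about (0.497, -0.147). I'm moving round in front of the tester.

Call:
jog_arm:
  steps:
    - [0,-38,-47,0,0]
    - [0,-76,-94,0,0]
    - [0,-114,-140,0,0]
    - [0,-150,-187,0,0]
    - [0,-188,-234,0,0]

```text
time_s: 1.52
position: [0.2631, 0.2861, 0.2032]
tcp_rot: [0.368, 3.119, 0.001]
wrist_force: [1.0, 0.3, 0.4]
grip_width: 0.001
gripper_force: 0.0
```

```bash
python3 -c "
from plant import *;s=observe();print(s['position'],s['tcp_rot'],s['qpos'],s['time_s'])"
```

```text
[0.26305971 0.28611801 0.20324536] [3.68157124e-01 3.11884266e+00 1.12139855e-03] [ 6.64002585e-01  3.16922940e-04 -3.86209719e-01  1.18298881e+00
 -2.64879491e-04  8.99000675e-01] 1.525
```

Call:
jog_arm:
  steps:
    - [0,-37,-50,0,0]
    - [0,-74,-100,0,0]
    - [0,-112,-150,0,0]
    - [0,-150,-200,0,0]
    - [0,-186,-250,0,0]

```text
time_s: 2.15
position: [0.3857, -0.0009, 0.2034]
tcp_rot: [0.37, 3.118, 0.001]
wrist_force: [2.2, 0.8, 0.1]
grip_width: -0.002
gripper_force: 0.0
```

Call:
jog_arm:
  steps:
    - [0,-45,-40,0,0]
    - [0,-90,-80,0,0]
    - [0,-115,-105,0,0]
    - [0,-115,-105,0,0]

```text
time_s: 2.65
position: [0.4734, -0.13, 0.2027]
tcp_rot: [0.374, 3.119, -0.0]
wrist_force: [-1.0, 0.1, -0.4]
grip_width: 0.0
gripper_force: 0.0
```

Run:
```python
from h import *
s=observe();print(s['position'],s['tcp_rot'],s['time_s'],s['qpos'],s['wrist_force'])
for n in ('wrist','side','top'):
    c=read_camera(n);cv2.imwrite(f'pics/{n}2.png',c['img'])
    for k in('raised_top','specimen_1','holder'):
        for d in place_of(n,k)[:6]:
            z=zat(c,d['pixel']);print(n,k,round(d['conf'],2),np.round(d['pixel'],1),np.round(pix2world(c,d['pixel'],depth=z),4) if z else None)
    for d in outline_of(n,'raised')[:2]:
        m=d['mask'];ys,xs=np.nonzero(m&(c['z_map']>0));P=np.array([pix2world(c,(x,y),depth=c['z_map'][y,x]) for x,y in list(zip(xs,ys))[::5]])
        print(n,'raised',d['conf'],d['pixel'],m.sum(),np.median(P,0) if len(P) else '')
```

```text
[ 0.4733589  -0.12998987  0.20265142] [ 3.74413665e-01  3.11871535e+00 -3.38512679e-04] 2.65 [-3.97264400e-01  2.06248413e-01 -1.54327788e-01  1.20969674e+00
 -7.48817820e-05 -1.58300473e-01] [-0.98579604  0.08582519 -0.35511276]
wrist specimen_1 0.96 [362.3 221.8] [ 0.539  -0.0575  0.0267]
wrist specimen_1 0.91 [347.8 276.3] [ 0.5976 -0.085   0.0289]
wrist specimen_1 0.73 [265.  250.2] [ 0.5458 -0.1675  0.0272]
wrist specimen_1 0.58 [327.2 190.5] [ 0.4959 -0.0875  0.0283]
wrist holder 0.87 [314.8 235.1] [ 0.5407 -0.1106  0.0294]
wrist raised 0.65 [275.2, 208.8] 693 [ 0.49744129 -0.1425544   0.03724652]
side raised_top 0.7 [255.7 275.2] [ 0.4952 -0.1383  0.0368]
side specimen_1 0.78 [249.2 254.6] [ 0.5043 -0.0913  0.0284]
side specimen_1 0.66 [259.9 232.6] [ 0.5428 -0.0574  0.0277]
side specimen_1 0.65 [304.3 252.3] [ 0.597  -0.1332  0.0276]
side specimen_1 0.61 [289.1 229.6] [ 0.5947 -0.0779  0.0297]
side specimen_1 0.52 [290.6 278.2] [ 0.5499 -0.1672  0.0262]
side holder 0.9 [274.3 259.7] [ 0.5402 -0.1225  0.0296]
side raised 0.58 [260.4, 280.6] 230 [ 0.49873654 -0.14536242  0.03674082]
top specimen_1 0.63 [275.1 235. ] [ 0.5385 -0.0572  0.0285]
top specimen_1 0.57 [284.  206.8] [ 0.5948 -0.076   0.0314]
top holder 0.6 [302.4 230.3] [ 0.4763 -0.0741  0.7099]
```

View pics/wrist2.png

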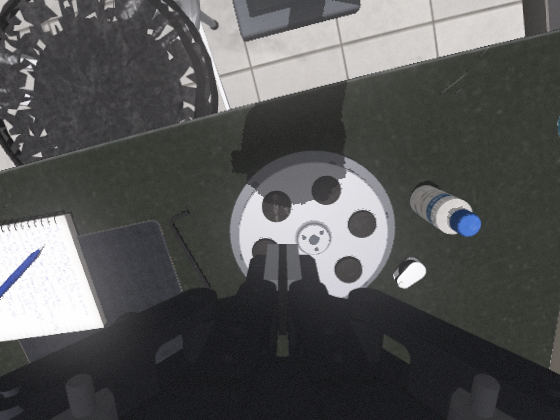

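The wrist picture shows the raised specimen at (275, 207), i.e. about (0.498, -0.1435, 0.037). The fingers are shut, so I'm moving over it and down to z ≈ 0.07.

Call:
jog_arm:
  steps:
    - [0,-27,-7,20,0]
    - [0,-27,-7,60,0]
    - [0,-27,-7,100,0]
    - [0,-27,-7,132,0]
    - [0,-27,-7,132,0]

```text
time_s: 4.03
position: [0.4943, -0.1399, 0.0687]
tcp_rot: [-0.369, -3.114, -0.003]
wrist_force: [-0.2, -0.6, 0.1]
grip_width: 0.001
gripper_force: 0.0
```

Run:
```python
from h import *
s=observe();print(s['position'],s['wrist_force'])
for n in ('wrist','side'):
    c=read_camera(n);cv2.imwrite(f'pics/{n}3.png',c['img'])
    for k in('raised_top','specimen_1'):
        for d in place_of(n,k)[:6]:
            z=zat(c,d['pixel']);print(n,k,round(d['conf'],2),np.round(d['pixel'],1),np.round(pix2world(c,d['pixel'],depth=z),4) if z else None)
    K=c
a=cv2.imread('pics/wrist3.png')[100:400,140:420];b=cv2.resize(c['img'][170:350,180:360],(400,400))
cv2.imwrite('pics/c3.png',np.hstack([cv2.resize(a,(373,400)),b]))
```

```text
[ 0.49425334 -0.13990581  0.06865802] [-0.2030817  -0.63288923  0.09324165]
wrist raised_top 0.67 [276.8 234.9] [ 0.5017 -0.1454  0.0373]
wrist specimen_1 0.83 [362.8 203. ] [ 0.4968 -0.087   0.028 ]
wrist specimen_1 0.63 [391.8 325.8] [ 0.4914 -0.1093  0.1613]
wrist specimen_1 0.59 [414.  250.6] [ 0.5383 -0.0586  0.0268]
side raised_top 0.61 [351.8 281.3] [ 0.6461 -0.2203  0.0202]
side raised_top 0.51 [258.2 277.9] [ 0.4968 -0.1451  0.0369]
side specimen_1 0.78 [300.8 252.5] [ 0.591  -0.1306  0.0277]
side specimen_1 0.66 [286.9 232.3] [ 0.5883 -0.0811  0.0294]
side specimen_1 0.66 [243.4 250.6] [ 0.4982 -0.0793  0.0292]
side specimen_1 0.65 [286.5 279.5] [ 0.5421 -0.1663  0.0266]
```

View pics/c3.png

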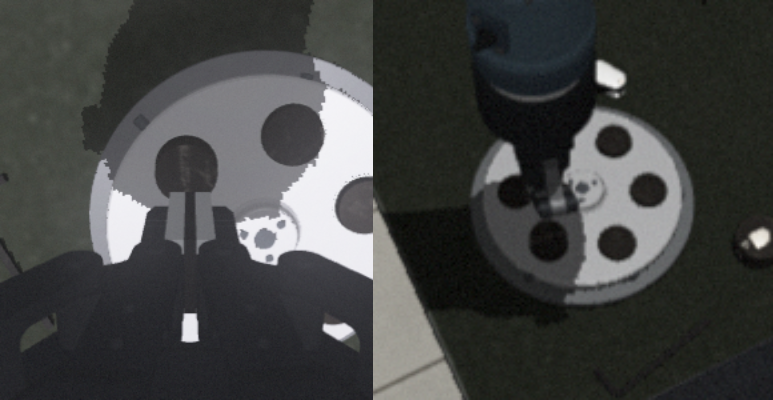

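The wrist view shows the fingertips just over the raised specimen, and its centre sits a few mm ahead of them. I'm correcting by (-6, -3) mm and descending to about 5 mm above the top face.

Call:
jog_arm:
  steps:
    - [0,-6,-3,5,0]
    - [0,-6,-3,15,0]
    - [0,-6,-3,23,0]
    - [0,-6,-3,26,0]
    - [0,-6,-3,26,0]

```text
time_s: 4.95
position: [0.5015, -0.145, 0.0445]
tcp_rot: [-0.369, -3.119, -0.001]
wrist_force: [-0.7, 0.3, 0.2]
grip_width: -0.001
gripper_force: 0.0
```

Call:
jog_arm:
  steps:
    - [0,0,0,1.5,0]
    - [0,0,0,3,0]
    - [0,0,0,4.5,0]
    - [0,0,0,6,0]
    - [0,0,0,7,0]

```text
time_s: 5.58
position: [0.5019, -0.1452, 0.0379]
tcp_rot: [-0.369, -3.12, -0.0]
wrist_force: [0.7, -0.0, -0.1]
grip_width: 0.004
gripper_force: 0.0
```

Call:
jog_arm:
  steps:
    - [0,0,0,1,0]
    - [0,0,0,2,0]
    - [0,0,0,3,0]
    - [0,0,0,4,0]
    - [0,0,0,5,0]

```text
time_s: 6.2
position: [0.502, -0.1452, 0.0329]
tcp_rot: [0.369, 3.12, 0.0]
wrist_force: [0.4, 0.2, -0.0]
grip_width: 0.002
gripper_force: 0.0
```

The force reads zero at z = 0.033, so I'm checking whether the specimen has moved.

Run:
```python
from h import *
s=observe();print(s['position'],s['wrist_force'])
for n in ('wrist','side'):
    c=read_camera(n);cv2.imwrite(f'pics/{n}4.png',c['img'])
    for k in('raised_top','specimen_1'):
        for d in place_of(n,k)[:6]:
            z=zat(c,d['pixel']);print(n,k,round(d['conf'],2),np.round(d['pixel'],1),np.round(pix2world(c,d['pixel'],depth=z),4) if z else None)
    for d in outline_of(n,'raised')[:2]:
        ys,xs=np.nonzero(d['mask']&(c['z_map']>0));P=np.array([pix2world(c,(x,y),depth=c['z_map'][y,x]) for x,y in list(zip(xs,ys))[::3]]);print(n,'raised',d['conf'],np.round(np.median(P,0),4))
a=cv2.imread('pics/wrist4.png')[150:350,180:380];b=c['img'][215:305,225:315]
cv2.imwrite('pics/c4.png',np.hstack([cv2.resize(a,(400,400)),cv2.resize(b,(400,400))]))
```

```text
[ 0.50196258 -0.1452103   0.03291999] [ 0.35446552  0.2161993  -0.00228388]
wrist raised_top 0.6 [285.1 237.5] [ 0.4997 -0.1433  0.037 ]
wrist specimen_1 0.74 [418.6 349.5] [ 0.5022 -0.1102  0.1319]
wrist specimen_1 0.72 [444.5 260.6] [ 0.5386 -0.0588  0.0268]
wrist specimen_1 0.72 [385.3 201.3] [ 0.4955 -0.0869  0.0281]
wrist raised 0.64 [ 0.4944 -0.1409  0.0371]
side raised_top 0.67 [259.2 275.1] [ 0.4793 -0.1921  0.1489]
side specimen_1 0.78 [302.4 252.8] [ 0.5931 -0.1329  0.0284]
side specimen_1 0.73 [289.3 277.6] [ 0.5482 -0.1655  0.0271]
side specimen_1 0.62 [288.  229.9] [ 0.5928 -0.0771  0.0288]
side specimen_1 0.48 [244.9 255.6] [ 0.4963 -0.0898  0.0286]
side raised 0.58 [ 0.4921 -0.1487  0.0358]
```

View pics/c4.png

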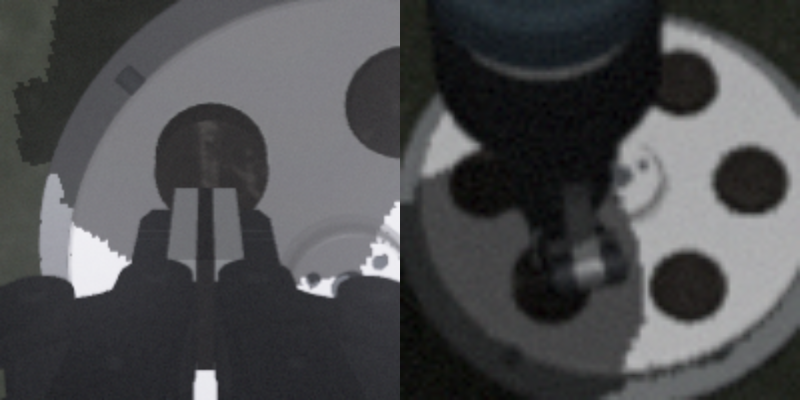

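The specimen is still at z ≈ 0.037, so there has been no contact yet. I'm measuring the tip and disc positions from the wrist depth map.

Run:
```python
from h import *
c=read_camera('wrist');print('campos',np.round(-np.array(c['R']).T@np.array(c['t']),3))
for p in [(273,246),(273,250),(293,246),(293,250),(273,260),(293,270),(282,250)]:
    z=zat(c,p,1);print(p,np.round(pix2world(c,p,depth=z),4))
P=[]
for y in range(195,262):
    for x in range(240,330):
        z=c['z_map'][y,x]
        if z>0:
            w=pix2world(c,(x,y),depth=z)
            if .033<w[2]<.042: P.append(w)
P=np.array(P);print(len(P),P.min(0),P.max(0),np.median(P,0))
h=cv2.minEnclosingCircle(P[:,:2].astype(np.float32));print(h)
s=observe();a=np.array([-.972,.234])
print('proj of tip centre', s['position'])
```

```text
campos [ 0.439 -0.13   0.204]
(273, 246) [ 0.4911 -0.1469  0.0679]
(273, 250) [ 0.4909 -0.1467  0.0729]
(293, 246) [ 0.493  -0.1385  0.0681]
(293, 250) [ 0.4929 -0.1386  0.0727]
(273, 260) [ 0.4909 -0.1465  0.0829]
(293, 270) [ 0.4928 -0.1392  0.0914]
(282, 250) [ 0.4919 -0.1431  0.0726]
1914 [ 0.48411198 -0.15788388  0.03301345] [ 0.51131482 -0.1281587   0.03909658] [ 0.49552609 -0.1411413   0.03724774]
((0.49905478954315186, -0.14300543069839478), 0.01516223419457674)
proj of tip centre [ 0.50201059 -0.14526979  0.03304786]
```

Run:
```python
from h import *
c=read_camera('wrist')
for x in(265,273,282,293):
    print(x,[(y,*np.round(1000*pix2world(c,(x,y),depth=c['z_map'][y,x])).astype(int)) for y in range(200,262,5)])
c=read_camera('side')
for p in [(355,0)]:pass
P=[]
for y in range(250,292):
  for x in range(235,300):
    z=c['z_map'][y,x]
    if z>0:
        w=pix2world(c,(x,y),depth=z)
        if w[2]>.04 and w[2]<.09:P.append((x,y,*np.round(1000*w).astype(int)))
P.sort(key=lambda p:p[4]);print(P[:25])
s=observe();print(s['qpos'])
```

```text
265 [(200, np.int64(481), np.int64(-150), np.int64(22)), (205, np.int64(484), np.int64(-151), np.int64(22)), (210, np.int64(486), np.int64(-151), np.int64(24)), (215, np.int64(487), np.int64(-151), np.int64(32)), (220, np.int64(488), np.int64(-151), np.int64(37)), (225, np.int64(490), np.int64(-152), np.int64(38)), (230, np.int64(493), np.int64(-153), np.int64(36)), (235, np.int64(496), np.int64(-153), np.int64(37)), (240, np.int64(499), np.int64(-154), np.int64(37)), (245, np.int64(501), np.int64(-154), np.int64(38)), (250, np.int64(504), np.int64(-155), np.int64(37)), (255, np.int64(494), np.int64(-151), np.int64(69)), (260, np.int64(494), np.int64(-151), np.int64(74))]
273 [(200, np.int64(482), np.int64(-146), np.int64(23)), (205, np.int64(485), np.int64(-147), np.int64(22)), (210, np.int64(484), np.int64(-146), np.int64(34)), (215, np.int64(486), np.int64(-147), np.int64(37)), (220, np.int64(489), np.int64(-147), np.int64(36)), (225, np.int64(491), np.int64(-148), np.int64(38)), (230, np.int64(494), np.int64(-149), np.int64(37)), (235, np.int64(497), np.int64(-149), np.int64(37))
[... 1593 characters left out ...]
np.int64(-139), np.int64(82))]
[(254, 270, np.int64(492), np.int64(-141), np.int64(64)), (256, 274, np.int64(491), np.int64(-150), np.int64(65)), (255, 274, np.int64(490), np.int64(-150), np.int64(67)), (255, 273, np.int64(490), np.int64(-149), np.int64(68)), (254, 269, np.int64(491), np.int64(-143), np.int64(72)), (254, 268, np.int64(491), np.int64(-144), np.int64(77)), (255, 270, np.int64(490), np.int64(-149), np.int64(80)), (255, 269, np.int64(491), np.int64(-148), np.int64(82)), (254, 267, np.int64(491), np.int64(-145), np.int64(84)), (255, 268, np.int64(491), np.int64(-149), np.int64(88))]
[-4.03158498e-01  3.90370785e-01 -3.64890059e-01  8.15419484e-01
  6.34932602e-05 -1.67313952e-01]
```

Run:
```python
from h import *
c=read_camera('side');print('side cam',np.round(-np.array(c['R']).T@np.array(c['t']),3))
def proj(c,X):
    p=np.array(c['R'])@X+np.array(c['t']);u=p[:2]/p[2];u=u*(1+c['k1']*(u@u));return u*[c['fx'],c['fy']]+[c['cx'],c['cy']]
for z in(.033,.065,.1):print('tip proj',z,proj(c,np.array([.502,-.145,z])))
for y in range(262,290,3):
    print(y,[tuple((1000*pix2world(c,(x,y),depth=c['z_map'][y,x])).round().astype(int).tolist()) if c['z_map'][y,x]>0 else 0 for x in range(250,276,3)])
cv2.imwrite('pics/s5.png',cv2.resize(c['img'][245:295,230:295],(780,600),interpolation=cv2.INTER_NEAREST))
c=read_camera('wrist')
for x in (230,240,255,282,310,330): print(x,[tuple((1000*pix2world(c,(x,y),depth=c['z_map'][y,x])).round().astype(int).tolist()) for y in range(265,400,15)])
```

```text
side cam [ 0.363 -0.47   0.757]
tip proj 0.033 [260.9011912  277.61676392]
tip proj 0.065 [260.42863823 269.33186089]
tip proj 0.1 [259.87308718 259.59793701]
262 [(500, -103, 22), (485, -157, 127), (490, -156, 120), (485, -182, 168), (489, -183, 166), (493, -185, 168), (509, -160, 111), (533, -123, 28), (538, -126, 29)]
265 [(498, -108, 22), (486, -153, 108), (489, -158, 114), (493, -160, 114), (488, -184, 160), (491, -188, 163), (495, -190, 164), (531, -127, 24), (536, -130, 26)]
268 [(495, -113, 21), (499, -117, 24), (487, -164, 116), (491, -166, 117), (488, -183, 149), (490, -190, 159), (494, -192, 159), (500, -190, 149), (534, -133, 21)]
271 [(493, -118, 19), (494, -130, 39), (484, -170, 120), (482, -186, 149), (486, -187, 147), (488, -194, 157), (492, -196, 158), (498, -195, 151), (501, -198, 154)]
274 [(490, -125, 22), (492, -134, 37), (492, -149, 65), (479, -192, 152), (483, -194, 153), (486, -198, 157), (490, -200, 156), (495, -201, 154), (498, -204, 156)]
277 [(488, -129, 20), (490, -139, 36), (494, -141, 35), (477, -196, 151), (481, -199, 153), (485, -201, 153), (489, -203
[... 964 characters left out ...]
, 143), (485, -150, 148), (482, -148, 154)]
255 [(493, -155, 78), (487, -151, 104), (489, -151, 111), (489, -150, 120), (485, -148, 133), (485, -147, 139), (485, -147, 144), (487, -148, 146), (490, -148, 146)]
282 [(492, -143, 87), (492, -143, 98), (498, -145, 98), (503, -146, 99), (509, -147, 99), (570, -162, 24), (581, -165, 23), (491, -143, 142), (492, -143, 146)]
310 [(499, -133, 78), (491, -134, 104), (493, -134, 111), (493, -135, 119), (487, -135, 135), (488, -136, 139), (487, -136, 145), (488, -136, 148), (492, -137, 147)]
330 [(528, -123, 22), (534, -125, 29), (500, -128, 102), (489, -130, 126), (489, -130, 133), (488, -131, 140), (488, -132, 144), (487, -132, 149), (486, -133, 155)]
```

View pics/s5.png

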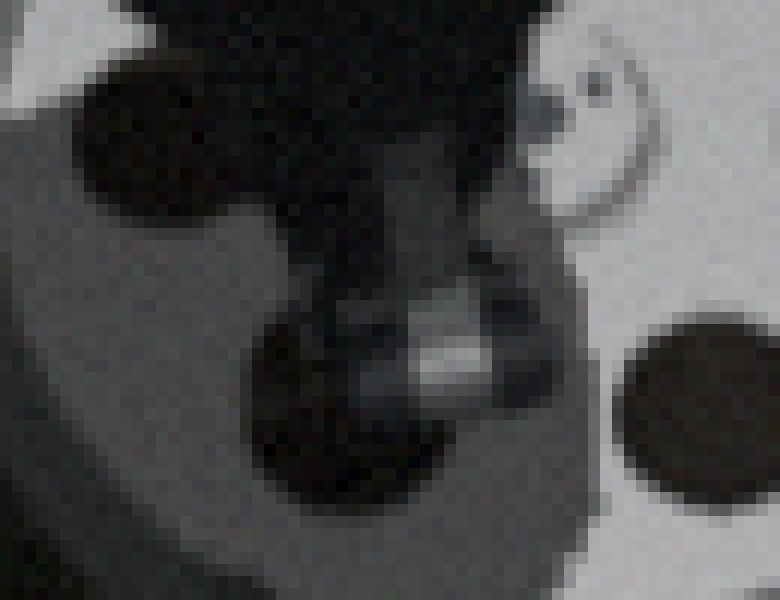

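Both cameras put the real fingertip bottom at z ≈ 0.065, 31 mm above the reported TCP. The tips are centred at about (0.502, -0.1455) and the specimen at (0.499, -0.143). I trust the cameras, so I'm going down 18 mm with a small xy correction and then checking again.

Call:
jog_arm:
  steps:
    - [0,3,1,4,0]
    - [0,3,1,9,0]
    - [0,3,1,14,0]
    - [0,3,1,18,0]
    - [0,3,1,18,0]

```text
time_s: 7.48
position: [0.4989, -0.1434, 0.0145]
tcp_rot: [-0.369, -3.119, -0.001]
wrist_force: [0.4, -0.4, -0.0]
grip_width: 0.003
gripper_force: 0.0
```

```bash
cat > chk.py <<'E'
from h import *
s=observe();print('t',s['time_s'],s['position'],np.round(s['wrist_force'],1))
c=read_camera('wrist');cam=-np.array(c['R']).T@np.array(c['t']);print('cam',np.round(cam,4),'tip~',cam[2]-.139)
f=[];Q=[]
for y in range(200,262):
    for x in range(255,308):
        z=c['z_map'][y,x]
        if z>0:
            w=pix2world(c,(x,y),depth=z)
            (f if z<.145 else Q).append((*w,y))
f=np.array(f);Q=np.array(Q);d=Q[(Q[:,2]>.0275)&(Q[:,2]<.041)]
print('finger low',np.percentile(f[:,2],[0,1,5]) if len(f) else '','rowmin',f[:,3].min() if len(f) else '')
print('disc z',np.median(d[:,2]),len(d),cv2.minEnclosingCircle(d[:,:2].astype(np.float32)))
E
python3 chk.py
```

```text
t 7.475 [ 0.49890046 -0.1434006   0.01449721] [ 0.4 -0.4 -0. ]
cam [ 0.436  -0.1285  0.1853] tip~ 0.046305933438489294
finger low [0.04997076 0.05015278 0.05102722] rowmin 246.0
disc z 0.03700528490473225 1190 ((0.4935489892959595, -0.14264217019081116), 0.013242801651358604)
```

The tip is about 9 mm above the face and nothing has been touched. I'm continuing down slowly.

Call:
jog_arm:
  steps:
    - [0,0,0,2,0]
    - [0,0,0,4,0]
    - [0,0,0,5,0]
    - [0,0,0,6,0]
    - [0,0,0,7,0]

```text
time_s: 8.15
position: [0.4993, -0.1436, 0.0082]
tcp_rot: [0.369, 3.12, 0.0]
wrist_force: [-2.1, 0.9, 2.9]
grip_width: -0.002
gripper_force: 1.6
```

Call:
jog_arm:
  steps:
    - [0,0,0,1,0]
    - [0,0,0,2,0]
    - [0,0,0,3,0]
    - [0,0,0,4,0]

```text
time_s: 8.65
position: [0.4993, -0.1435, 0.0039]
tcp_rot: [0.369, 3.12, 0.0]
wrist_force: [-0.8, -0.6, 3.5]
grip_width: -0.0
gripper_force: 1.6
```

Call:
jog_arm:
  steps:
    - [0,0,0,1,0]
    - [0,0,0,2,0]

```text
time_s: 8.9
position: [0.4993, -0.1436, 0.0019]
tcp_rot: [0.369, 3.12, 0.0]
wrist_force: [-1.4, -0.0, 3.2]
grip_width: -0.006
gripper_force: 1.6
```

```bash
python3 chk.py
```

```text
t 8.9 [ 0.49928813 -0.1435677   0.00191186] [-1.4 -0.   3.2]
cam [ 0.4363 -0.1286  0.1727] tip~ 0.03366027784073497
finger low [0.03721251 0.03728207 0.03834333] rowmin 246.0
disc z 0.029999924376607173 936 ((0.4923017919063568, -0.14259342849254608), 0.012407876551151276)
```

Call:
jog_arm:
  steps:
    - [0,0,0,0.7,0]
    - [0,0,0,1.4,0]

```text
time_s: 9.2
position: [0.4994, -0.1436, 0.0016]
tcp_rot: [0.369, 3.119, -0.0]
wrist_force: [-4.7, 2.5, 16.8]
grip_width: 0.001
gripper_force: 8.4
```

Call:
jog_arm:
  steps:
    - [0,0,0,0.5,0]
    - [0,0,0,1,0]

```text
time_s: 9.45
position: [0.4994, -0.1436, 0.0015]
tcp_rot: [0.369, 3.119, -0.001]
wrist_force: [-7.6, 1.7, 23.5]
grip_width: -0.0
gripper_force: 11.7
```

The hard stop is reached: force rises to 23 N with no further travel. I'm holding briefly, then withdrawing straight up.

Call:
jog_arm:
  steps:
    - [0,0,0,0,0]
    - [0,0,0,0,0]
    - [0,0,0,-3,0]
    - [0,0,0,-15,0]
    - [0,0,0,-40,0]

```text
time_s: 10.07
position: [0.4982, -0.1431, 0.0392]
tcp_rot: [-0.369, -3.117, -0.001]
wrist_force: [0.3, 0.2, 0.1]
grip_width: 0.002
gripper_force: 0.0
```

Call:
jog_arm:
  steps:
    - [0,0,0,-40,0]
    - [0,0,0,-80,0]
    - [0,0,0,-100,0]
    - [0,0,0,-100,0]

```text
time_s: 10.58
position: [0.5009, -0.1443, 0.1415]
tcp_rot: [0.369, 3.116, -0.002]
wrist_force: [0.2, 0.5, -0.7]
grip_width: 0.003
gripper_force: 0.0
```

Run:
```python
from h import *
s=observe();print(s['time_s'],s['position'],s['wrist_force'])
for n in('wrist','side'):
    c=read_camera(n);cv2.imwrite(f'pics/{n}6.png',c['img'])
    for k in('raised_top','specimen_1','hex_key','cleaner','loupe','waiting_mount'):
        for d in place_of(n,k)[:6]:
            z=zat(c,d['pixel']);print(n,k,round(d['conf'],2),np.round(pix2world(c,d['pixel'],depth=z),4) if z else None)
def proj(c,X):
    p=np.array(c['R'])@X+np.array(c['t']);u=p[:2]/p[2];u=u*(1+c['k1']*(u@u));return u*[c['fx'],c['fy']]+[c['cx'],c['cy']]
for n in('wrist','side'):
    c=read_camera(n);p=proj(c,np.array([.497,-.143,.031]));print(n,p,pix2world(c,p,depth=zat(c,p,3)))
```

```text
10.575 [ 0.50091538 -0.14427058  0.14148838] [ 0.240403    0.51170066 -0.66222433]
wrist raised_top 0.57 [ 0.5002 -0.1445  0.0294]
wrist specimen_1 0.76 [ 0.4895 -0.1466  0.1788]
wrist specimen_1 0.76 [ 0.4949 -0.0885  0.0277]
wrist specimen_1 0.75 [ 0.5404 -0.0599  0.0267]
wrist specimen_1 0.69 [ 0.4913 -0.1314  0.2142]
wrist specimen_1 0.64 [ 0.5902 -0.0815  0.0284]
wrist hex_key 0.98 [ 0.5343 -0.2508 -0.    ]
wrist hex_key 0.68 [ 0.4901 -0.1332  0.2141]
wrist cleaner 0.91 [0.5283 0.0073 0.03  ]
wrist loupe 0.6 [ 0.6125 -0.0173  0.0145]
side raised_top 0.53 [ 0.4975 -0.143   0.0296]
side specimen_1 0.55 [ 0.5939 -0.0783  0.029 ]
side specimen_1 0.5 [ 0.4994 -0.0876  0.0287]
side specimen_1 0.47 [ 0.5447 -0.1702  0.0269]
side specimen_1 0.46 [ 0.596  -0.1348  0.0292]
side hex_key 0.71 [ 5.420e-01 -2.461e-01  1.000e-04]
side hex_key 0.65 [ 0.4975 -0.1419  0.029 ]
side cleaner 0.66 [ 0.5982 -0.128   0.0278]
side cleaner 0.43 [0.5298 0.0081 0.0208]
side loupe 0.72 [ 0.6161 -0.0156  0.0146]
side waiting_mount 0.78 [ 0.6469 -0.2169  0.0196]
wrist [282.5326659  191.13536354] [ 0.49722713 -0.14305401  0.02995556]
side [257.89732375 278.38043711] [ 0.49730347 -0.14226204  0.02935894]
```

The specimen's top face is at 0.030 m, so it is home, and nothing else has moved.

```bash
python3 -c "
from plant import *;print(close_job())"
```

```text
the job is handed in; nothing more can be done
None
```

The raised specimen is pressed home (top face measured at about 30 mm, peak wrist force read about 24 N), the arm is withdrawn clear, the cameras showed nothing else displaced, and the job is handed in; no verdict came back.

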